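# Load a flanged pipe in the welding jig and close the clamp

## Robot

A 7-joint arm with a two-finger parallel gripper is mounted at the origin on the work surface. World frame = base frame: x ahead of the robot, y to its left, z up, the work surface at z = 0. Lengths are in m, angles in rad, forces in N, time in s.
With the tool pointing down it reaches from about 0.4 to 0.85 m from the base axis. Payload 4.4 kg.
Tool frame: the origin (TCP) lies on the centre line of the jaws, within the pads' length; the fingertips stand 22 mm ahead of it and the grasp point (between the pads) lies 3 mm ahead of it; z points along the fingers, y is the line along which they close (so a half turn about z gives the same grasp; the last joint's range is limited). The gripper opens to 94 mm and grips with 3 to 60 N. Pads are 16 mm wide; open, the fingers measure 119 mm over their backs; the gripper's body (75 mm by 177 mm) begins 78 mm behind the grasp point.
Start: joints at [-1.227, 0.628, 0.038, 1.517, -0.027, 0.996, -0.02], TCP at [0.259, 0.596, 0.191] pointing down, gripper open.
Joint ranges: [-3.06, 3.06], [-0.37, 2.12], [-1.25, 1.32], [0.18, 2.47], [-1.1, 4.24], [0.23, 1.98], [-2.94, 2.94]. Speed limits (rad/s): [2.57, 2.57, 3.14, 3.14, 3.14, 3.14, 3.14].

## Interface

Orientations are given as a unit quaternion [w, x, y, z].
In Python, from cell import sense, snapshot, sign_off, find_in, trace gives the robot as it stands.
- The arm moves only by the tool servo_tool, never from a script. Its argument "rows" is text: rows parted by semicolons, each of 7 numbers parted by spaces: the shift along the world's x, y, z in mm, then the turn, a rotation vector about the world's x, y, z in rad, then the finger opening in mm, from 0 to 94. In form: dx dy dz wx wy wz fingers; .... A call has 1 to 10 rows; each row is the pose to reach, as a shift and turn from the pose commanded when the call began; what a row does not reach only later rows make up. A row lasts 1/10 s, in which the tool goes at most 50 mm and 8.59 degrees, less where a joint would pass 70% of its speed; a pose out of reach is approached as far as the arm can. A call with a gripper value outside its range is refused whole. The fingers move at their own pace and stop on an object; "grip_force" is the grip in N (left out, the last holds). Time passes only in rows, so rows that repeat a pose let the fingers close. It gives the time, the measured TCP pose, the force, the opening and the grip force at its end, in the units of the state.
- sense(): the state, without advancing time (a new reading comes with each control period).
- snapshot(name): name is "scene" or "top"; returns a dict with "frame" (480x640x3 uint8, red, green, blue), "camera_matrix" (3x3 intrinsics, pixels), "k1" (the pictures are not rectified: a ray, as slopes to the right and down, at radius r is drawn at 1 + k1 r^2 times it, then the intrinsics apply), "R" (3x3) and "t" (3): a world point X has camera coordinates R X + t. Camera axes: x right, y down, z forward; pixel columns grow to the right and rows downward; lengths in m; the calibration is good to about 2 mm. A picture is of the moment at which its call begins. There is no depth.
- sign_off(): hands the job in; it is judged then, once.
Trained networks look in a picture, given as the dict that the camera call returned (one of the last four; its "shot" number tells which), for a name from the list of things; names that differ only in an ending like _2 or _b are one class to them, and where a whole thing is asked for, a point or a joint stands for the part that bears it (a point fixed in the world has none). Each returns a list of dicts, best first, with "confidence" (0 to 1); they miss things now and then, are a little off and sometimes report something else, mostly with a low value. They report only what shows in the picture. A call takes as long as a camera call.
- find_in(picture, target): "pixel" ([column, row] in pixels, amid what is visible of it).
- trace(picture, target): "mask" (480x640 bool, what is visible of it) and "pixel" ([column, row] in pixels, amid what is visible of it).
The state is a dict: "time": time; "q": joint angles; "joint_vel": joint speeds; "effort": joint torques, N m; "tcp_pos": TCP position; "tool_rot": TCP orientation; "force": force on the tool from outside, world axes, zero at the start; "torque": the same for the moment, N m; "finger_gap": opening from 0.0 (shut) to 1.0 (fully open); "grasp_force": force on a finger pad.
Only numpy, scipy, OpenCV 4.12 (cv2) and the standard library are available. Lean on these libraries where they do the work, as an engineer would, in place of code of your own. Each camera call takes 0.05 s, during which the arm holds its last target. There are 200 camera calls.

## Task

Lay the flanged steel pipe in the two raised V-supports of the welding jig, with its flange down in the gap next to the yellow end plate; set it down gently, do not drop it. Then swing the hinged clamp bar over the pipe until it rests fully home in the yellow forked catch. Leave the plain pipe and the other things on the bench where they are.

Things in the scene. Friction and masses are not known exactly. Their poses are not given: they have to be found in the camera images.
- pipe: flanged pipe to load: bare steel, 42 mm diameter, 160 mm long, 0.4-0.8 kg, dark round flange at one end (68 mm diameter, x = 70 to 80 mm). Origin on its axis at mid-length, x along it to the flange; y, z may have rolled. Starts level in a wooden chock, axis 50 mm above the bench; the chock's V notches (18 mm thick) are near x = -50 and +50 mm, free to grip between. Balances near x = 15 mm
- flange (a point): centre of the pipe's flange, on the pipe axis, 75 mm from the pipe's origin
- jig: welding jig fixed to the bench: orange base 230 (x) x 200 (y) x 12 mm. Origin: centre of its underside; x along the pipe's place to the yellow end plate, y to the clamp's hinge, z up. Two steel V-supports, 12 mm thick, at x = -56 and +56 mm, hold the pipe axis at z = 105 mm (V sides reach y = +-34, z = 102 mm). Hinge cheeks at x = -32, y = 70 mm, 144 mm tall
- cradle (a point): where the seated pipe's origin belongs on the jig: mid-way between the V-supports, 105 mm above the jig's underside; axes as the jig's
- end_plate (a point): middle of the top edge of the yellow end plate's inner face: jig x = 88, y = 0, z = 100 mm; plate 8 mm thick, 70 mm wide. The flange goes in the 26 mm gap between this face and the V-support's outer face at x = 62 mm
- catch (a point): middle of the fork floor of the yellow catch post: jig x = -32, y = -70, z = 128 mm; post 44 (x) x 18 (y) mm, two prongs 28 mm apart rise to z = 152 mm; the clamp bar lies between them when closed
- clamp (a joint): hinge of the clamp bar, rad: 0 = closed, level across the pipe, down in the fork of the catch (3 mm clear of a seated pipe); grows as it swings up and back, pi/2 = upright, stop at 2.5. Stiff: stays where it is left, 1 to 4 N at the grip moves it
- clamp_grip (a point): middle of the free length of the clamp's red round grip (14 mm diameter, parallel to jig x, free 29 mm towards the bar and 20 mm to its end), at the end of the flat aluminium clamp bar (22 mm wide, 8 mm thick), 170 mm from the hinge. Closed, it is at jig x = 8, y = -100, z = 133 mm
- clamp_hinge (a point): point on the clamp's hinge axis (parallel to jig x) in line with clamp_grip: jig x = 8, y = 70, z = 133 mm
- plain_pipe: yellow-painted plain pipe without flange, 36 mm diameter, 150 mm long, lying in the other wooden chock; not for this job; origin on its axis at mid-length
- hammer: hammer lying on the bench, 250 mm long; bystander
- brush: brush with handle lying on the bench, 200 mm long; bystander
- can: round spray can with blue label, 64 mm diameter, 150 mm tall, standing; origin under its base; bystander
- square: flat red L-shaped welding magnet with a steel brace, about 100 x 100 x 16 mm, lying on the bench; bystander
- tin: open yellow tin tray 200 x 70 x 40 mm; bystander

How it is judged:
By the outcome, as a careful person would: the job done as asked, in the order asked, and still so for the second after the job is handed in, with the robot touching nothing.
It also fails if it takes over 69 s, if anything falls off the work surface, if the arm or the gripper's body presses on something with over 40 N, if the wrist force passes 120 N, or if a joint passes its speed limit or range.

## Working session

There is one attempt and no reset: what is moved stays moved. The work goes in short steps, Python scripts to look and compute and a tool call to move; the robot and the scene stay as the last step left them, time stands still between calls to the robot, and variables do not carry over. Pictures are saved under pics/ and viewed, at most 10 in all, crops included, and the job is handed in when it is done.

Besides the shell and the picture viewer there is one more tool, called after "Emit:" as name(argument=value, ...), one argument or row to a line, values as JSON. servo_tool: Moves the arm, as the interface text tells. Its arguments: {"type":"object","properties":{"rows":{"type":"string"},"grip_force":{"type":"number"}},"required":["rows"]}

```bash
mkdir -p pics; ls; cat > h.py <<'E'
import numpy as np, cv2
from cell import sense, snapshot, sign_off, find_in, trace
def ray(s,px):
    K=np.array(s["camera_matrix"]);k=s["k1"];R=np.array(s["R"]);t=np.array(s["t"])
    d=np.array([(px[0]-K[0,2])/K[0,0],(px[1]-K[1,2])/K[1,1]]);u=d.copy()
    for _ in range(20): u=d/(1+k*(u@u))
    return -R.T@t, R.T@np.array([u[0],u[1],1.])
def atz(s,px,z):
    o,d=ray(s,px); return o+d*(z-o[2])/d[2]
def proj(s,X):
    X=np.atleast_2d(X);K=np.array(s["camera_matrix"]);c=X@np.array(s["R"]).T+np.array(s["t"])
    u=c[:,:2]/c[:,2:];u=u*(1+s["k1"]*(u**2).sum(1,keepdims=True))
    return u@K[:2,:2].T+K[:2,2]
def tri(ss,pxs):
    A=0;b=0
    for s,p in zip(ss,pxs):
        o,d=ray(s,p);d=d/np.linalg.norm(d);P=np.eye(3)-np.outer(d,d);A=A+P;b=b+P@o
    X=np.linalg.solve(A,b);return X,[np.round(proj(s,X)[0]-p,1) for s,p in zip(ss,pxs)]
def save(s,n): cv2.imwrite("pics/"+n,cv2.cvtColor(s["frame"],cv2.COLOR_RGB2BGR))
E
python3 - <<'E'
from h import *
st=sense();print({k:np.round(v,3) for k,v in st.items()})
S={n:snapshot(n) for n in("scene","top")}
for n,s in S.items():
    save(s,n+"0.png");print(n,s["k1"],np.round(-np.array(s["R"]).T@s["t"],3),np.round(np.array(s["R"])[2],2))
names="pipe flange jig cradle end_plate catch clamp clamp_grip clamp_hinge plain_pipe hammer can".split()
for m in names:
    o={}
    for n,s in S.items():
        r=find_in(s,m); o[n]=[(np.round(q["pixel"],1).tolist(),round(q["confidence"],2)) for q in r[:2]]
    l=""
    if o["scene"] and o["top"]:
        X,e=tri([S["scene"],S["top"]],[o["scene"][0][0],o["top"][0][0]]);l=(np.round(X,3),e)
    print(m,o,l)
E
```

```text
pics
{'time': np.float64(0.0), 'q': array([-1.227,  0.629,  0.038,  1.518, -0.027,  0.996, -0.02 ]), 'joint_vel': array([ 0.   ,  0.003,  0.002, -0.001,  0.   , -0.003, -0.   ]), 'effort': array([-0.0000e+00, -5.4974e+01,  1.1430e+00, -1.8663e+01, -5.2000e-02,
        2.4000e-02,  0.0000e+00]), 'tcp_pos': array([0.259, 0.596, 0.19 ]), 'tool_rot': array([-0.   ,  0.203,  0.979, -0.001]), 'force': array([0.477, 0.857, 0.75 ]), 'torque': array([-0.012, -0.017,  0.045]), 'grasp_force': np.float64(0.0), 'finger_gap': np.float64(0.995)}
scene -0.1623659318104977 [ 1.105 -0.238  1.035] [-0.51  0.16 -0.84]
top -0.14223380583638856 [ 0.379 -0.037  1.003] [ 0.22 -0.02 -0.98]
pipe {'scene': [([258.4, 294.4], 0.68)], 'top': [([396.1, 242.8], 0.82), ([352.9, 186.5], 0.69)]} (array([ 0.583, -0.197,  0.048]), [array([0.5, 0. ]), array([0.5, 0.1])])
flange {'scene': [([260.2, 296.1], 0.64)], 'top': [([394.9, 241.2], 0.97), ([354.7, 186.1], 0.23)]} (array([ 0.587, -0.195,  0.047]), [array([0.4, 0. ]), array([0.4, 0.1])])
jig {'scene': [([385.1, 246.2], 0.65), ([320.8, 360.7], 0.34)], 'top': [([261.0,
[... 811 characters left out ...]
1.6, 0.3])])
clamp_hinge {'scene': [([443.6, 156.6], 0.9), ([386.5, 246.1], 0.22)], 'top': [([170.9, 286.8], 0.75), ([263.8, 280.1], 0.62)]} (array([0.502, 0.198, 0.209]), [array([ 2.5, -0.7]), array([2.9, 0.6])])
plain_pipe {'scene': [([172.9, 291.5], 0.92), ([446.2, 152.4], 0.63)], 'top': [([479.3, 265.4], 0.74)]} (array([ 0.525, -0.355,  0.05 ]), [array([-1.1, -0.1]), array([-1.1, -0.2])])
hammer {'scene': [([318.5, 367.3], 0.98)], 'top': [([355.3, 182.5], 0.81)]} (array([ 0.735, -0.131, -0.009]), [array([-0.7,  0. ]), array([-0.6, -0.1])])
can {'scene': [([222.2, 368.3], 0.61)], 'top': [([445.0, 168.7], 0.81)]} (array([ 0.719, -0.3  ,  0.086]), [array([-2.4, -0.1]), array([-2.1, -0.3])])
```

View pics/scene0.png

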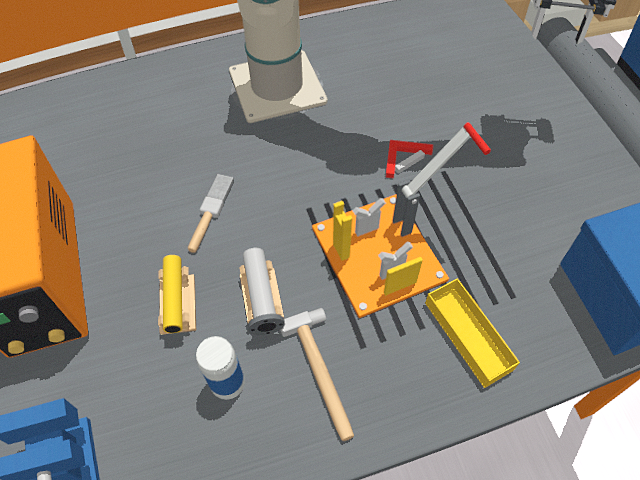

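View pics/top0.png

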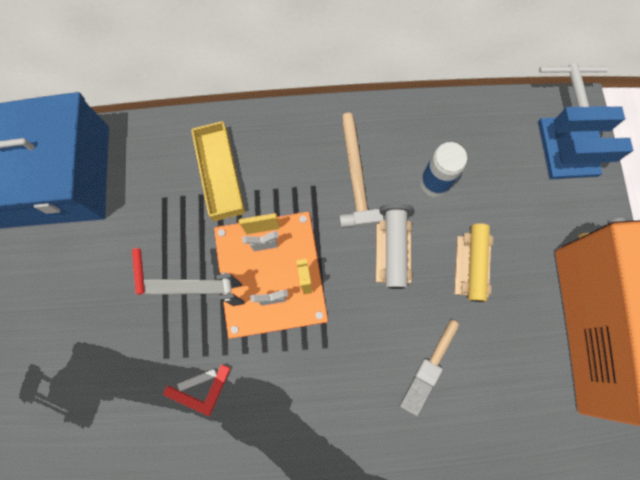

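The top view shows the jig, centred near (270,275), with its x axis up the image (about world +x). The flanged pipe is at (396,248) with its flange up at (396,211). The clamp bar leans back to the left and its red grip is at (138,272). Next I'll fit the poses using silhouettes.

```bash
cat > fit.py <<'E'
from h import *
from scipy.optimize import minimize
U=4
def sil(s,parts,roi):
    x0,y0,x1,y1=roi;m=np.zeros(((y1-y0)*U,(x1-x0)*U),np.uint8)
    for P in parts:
        p=(proj(s,P)+.5-[x0,y0])*U
        h=cv2.convexHull(p.astype(np.float32));cv2.fillConvexPoly(m,np.round(h*16-8).astype(np.int32),1,shift=4)
    return cv2.resize(m.astype(np.float32),(x1-x0,y1-y0),interpolation=cv2.INTER_AREA)
def cyl(r,x0,x1):
    a=np.linspace(0,2*np.pi,40,endpoint=False)
    return np.array([[x,r*np.cos(t),r*np.sin(t)] for x in(x0,x1) for t in a])
def pose(P,x,y,yaw,z,pitch=0):
    R=cv2.Rodrigues(np.array([0,0,yaw]))[0]@cv2.Rodrigues(np.array([0,-pitch,0.]))[0]
    return P@R.T+[x,y,z]
def fit(views,parts,p0,z,n=3,scale=(.02,.02,.1,.05)):
    rois=[]
    for s,m in views:
        v,u=np.nonzero(m);rois.append((max(u.min()-15,0),max(v.min()-15,0),min(u.max()+15,640),min(v.max()+15,480)))
    def f(p):
        c=0
        for (s,m),r in zip(views,rois):
            q=sil(s,[pose(P,p[0],p[1],p[2],z if len(p)<4 else p[3]) for P in parts],r)
            c+=np.abs(q-m[r[1]:r[3],r[0]:r[2]]).sum()/m.sum()
        return c
    p0=np.array(p0,float)
    for sc in(1,.3,.1):
        sim=np.vstack([p0]+[p0+sc*scale[i]*np.eye(len(p0))[i] for i in range(len(p0))])
        r=minimize(f,p0,method="Nelder-Mead",options=dict(initial_simplex=sim,xatol=1e-4,fatol=1e-4));p0=r.x
    return p0,r.fun
PIPE=[cyl(.021,-.08,.08),cyl(.034,.07,.08)]
BASE=[np.array([[x,y,z] for x in(-.115,.115) for y in(-.1,.1) for z in(0,.012)])]
def best(s,n,near):
    r=[q for q in trace(s,n) if np.hypot(*(np.array(q["pixel"])-near))<30]
    return r[0]["mask"].astype(np.float32) if r else None
def orange(s,near):
    h=cv2.cvtColor(s["frame"],cv2.COLOR_RGB2HSV);m=cv2.inRange(h,(6,150,110),(19,255,255))
    n,l,st,c=cv2.connectedComponentsWithStats(m);ok=[i for i in range(1,n) if st[i,4]>500]
    i=min(ok,key=lambda i:np.hypot(*(c[i]-near)));v,u=np.nonzero(l==i)
    o=np.zeros((480,640),np.uint8);cv2.fillConvexPoly(o,cv2.convexHull(np.c_[u,v].astype(np.int32)),1);return o.astype(np.float32)
def red(s):
    h=cv2.cvtColor(s["frame"],cv2.COLOR_RGB2HSV);return (cv2.inRange(h,(0,150,90),(4,255,255))|cv2.inRange(h,(174,150,90),(180,255,255)))
E
python3 - <<'E'
from fit import *
sc,tp=snapshot("scene"),snapshot("top")
a,b=orange(sc,(385,246)),orange(tp,(268,277));print(a.sum(),b.sum())
for V in([(tp,b)],[(sc,a)],[(sc,a),(tp,b)]): print("jig",[np.round(q,4) for q in fit(V,BASE,[.536,.079,0.1],0)])
a,b=best(sc,"pipe",(258,294)),best(tp,"pipe",(396,243))
print([None if q is None else q.sum() for q in(a,b)])
V2=[(s,m) for s,m in((sc,a),(tp,b)) if m is not None]
for V in [[v] for v in V2]+[V2]: print("pipe",[np.round(q,4) for q in fit(V,PIPE,[.583,-.197,0.],.05)])
c=[]
for s,n in((sc,(478,138)),(tp,(138,272))):
    n_,l,st,ce=cv2.connectedComponentsWithStats(red(s));i=min([i for i in range(1,n_) if st[i,4]>60],key=lambda i:np.hypot(*(ce[i]-n)))
    v,u=np.nonzero(l==i);p=np.c_[u,v].astype(float);m=p.mean(0);d=np.linalg.svd(p-m,full_matrices=False)[2][0]
    t=(p-m)@d;e=sorted([m+d*np.percentile(t,1),m+d*np.percentile(t,99)],key=lambda q:q[1]);c.append((m,*e));print(st[i],np.round(m,1))
for k in range(3): X,e=tri([sc,tp],[c[0][k],c[1][2-k if k==0 else k] if k else c[1][0]]);print(k,np.round(X,4),e)
X,e=tri([sc,tp],[c[0][1],c[1][2]]);print(np.round(X,4),e);X,e=tri([sc,tp],[c[0][2],c[1][1]]);print(np.round(X,4),e)
E
```

```text
9895.0 11297.0
jig [array([0.5479, 0.0602, 0.0901]), np.float64(0.0219)]
jig [array([0.5449, 0.0623, 0.092 ]), np.float64(0.0117)]
jig [array([0.5462, 0.0615, 0.0932]), np.float64(0.0503)]
[np.float32(2103.0), np.float32(1860.0)]
pipe [array([ 0.5721, -0.1933, -0.1094]), np.float64(0.0388)]
pipe [array([ 0.5746, -0.195 , -0.102 ]), np.float64(0.0613)]
pipe [array([ 0.5732, -0.1942, -0.1108]), np.float64(0.1345)]
[464 123  27  32 277] [477.  138.5]
[133 249  11  45 352] [137.9 271. ]
0 [0.5227 0.2387 0.2645] [array([-0.3,  0.1]), array([-0.4, -0.1])]
1 [0.538  0.2055 0.3321] [array([ 5.7, -1.9]), array([7. , 1.5])]
2 [0.5039 0.2761 0.1885] [array([-6.5,  1.7]), array([-7.4, -1.9])]
[0.488  0.2335 0.2688] [array([ 0.1, -0. ]), array([0.1, 0. ])]
[0.5576 0.2422 0.2639] [array([-0.4,  0.1]), array([-0.5, -0.1])]
```

Emit:
servo_tool(
  rows="0 0 45 0 0 0 70; 0 0 90 0 0 0 70; 0 0 135 0 0 0 70; 8 -20 175 0 0 0 70; 22 -54 205 0 0 0 70; 39 -96 210 0 0 0 70; 56 -138 210 0 0 0 70; 73 -180 210 0 0 0 70; 90 -222 210 0 0 0 70; 107 -264 210 0 0 0 70",
)

```text
time: 2.5
tcp_pos: [0.3664, 0.3303, 0.401]
tool_rot: [0.0, 0.203, 0.979, 0.0]
force: [0.5, -0.0, 1.2]
finger_gap: 0.743
grasp_force: 0.0
```

Emit:
servo_tool(
  rows="17 -42 0 0 0 0.03 70; 34 -84 0 0 0 0.06 70; 51 -126 0 0 0 0.1 70; 68 -168 0 0 0 0.13 70; 85 -210 0 0 0 0.17 70; 102 -252 0 0 0 0.2 70; 119 -294 0 0 0 0.23 70; 136 -336 0 0 0 0.26 70; 153 -378 0 0 0 0.28 70; 170 -420 0 0 0 0.303 70",
)

```text
time: 3.5
tcp_pos: [0.5364, -0.0894, 0.4009]
tool_rot: [0.0, 0.053, 0.999, 0.0]
force: [1.0, 1.0, -0.2]
finger_gap: 0.742
grasp_force: 0.0
```

Emit:
servo_tool(
  rows="10 -21 -20 0 0 0 70; 20 -42 -50 0 0 0 70; 30 -64 -85 0 0 0 70; 40 -85 -125 0 0 0 70; 46 -99 -165 0 0 0 70; 49 -106 -205 0 0 0 70; 49 -106 -240 0 0 0 70; 49 -106 -260 0 0 0 70; 49 -106 -270 0 0 0 70; 49 -106 -270 0 0 0 70",
)

```text
time: 4.5
tcp_pos: [0.5843, -0.1935, 0.1297]
tool_rot: [-0.001, 0.053, 0.999, 0.0]
force: [0.1, -0.5, 0.2]
finger_gap: 0.743
grasp_force: 0.0
```

```bash
python3 - <<'E'
from h import *
tp=snapshot("top");st=sense();print(st["tcp_pos"],st["tool_rot"])
f=tp["frame"][150:330,310:490];cv2.imwrite("pics/a.png",cv2.cvtColor(cv2.resize(f,None,fx=3,fy=3,interpolation=2),cv2.COLOR_RGB2BGR))
print(proj(tp,[[.5733,-.194,.05],[.585,-.195,.05],[.648,-.202,.05]]))
E
```

```text
[ 0.58522163 -0.19387189  0.13096397] [ 7.93381227e-05  5.33417766e-02  9.98576310e-01 -4.93533453e-05]
[[395.54840193 247.62201788]
 [395.42147739 241.80891919]
 [395.50076609 210.98599551]]
```

View pics/a.png

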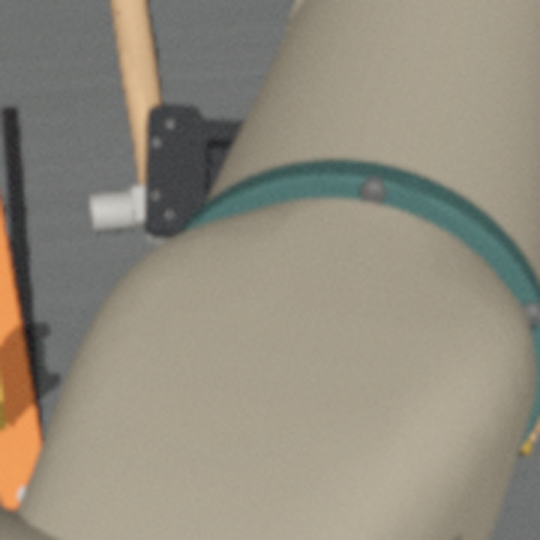

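The arm hides the pipe from above: only the gripper body at about (180,170) in the crop and the hammer head beside it are visible. I'll descend on the measured pose and watch the force.

Emit:
servo_tool(
  rows="0 -1 -20 0 0 0 70; 0 -1 -38 0 0 0 70; 0 -1 -50 0 0 0 70; 0 -1 -58 0 0 0 70; 0 -1 -64 0 0 0 70; 0 -1 -68 0 0 0 70; 0 -1 -72 0 0 0 70; 0 -1 -75 0 0 0 70; 0 -1 -75 0 0 0 70",
  grip_force=30,
)

```text
time: 5.45
tcp_pos: [0.5849, -0.1948, 0.0555]
tool_rot: [-0.0, 0.053, 0.999, 0.0]
force: [1.0, 0.7, 0.2]
finger_gap: 0.746
grasp_force: 0.0
```

Emit:
servo_tool(
  rows="0 0 0 0 0 0 60; 0 0 0 0 0 0 54; 0 0 0 0 0 0 50; 0 0 0 0 0 0 46; 0 0 0 0 0 0 43; 0 0 0 0 0 0 41; 0 0 0 0 0 0 39; 0 0 0 0 0 0 38; 0 0 0 0 0 0 38",
  grip_force=30,
)

```text
time: 6.35
tcp_pos: [0.5849, -0.1948, 0.0557]
tool_rot: [-0.0, 0.053, 0.999, 0.0]
force: [-0.3, -0.1, -0.7]
finger_gap: 0.403
grasp_force: 0.0
```

```bash
python3 - <<'E'
from h import *
s=snapshot("scene");st=sense();print(st["finger_gap"],st["grasp_force"])
f=s["frame"][200:380,150:350];cv2.imwrite("pics/b.png",cv2.cvtColor(cv2.resize(f,None,fx=3,fy=3,interpolation=2),cv2.COLOR_RGB2BGR))
E
```

```text
0.39993917977816745 0.0
```

View pics/b.png

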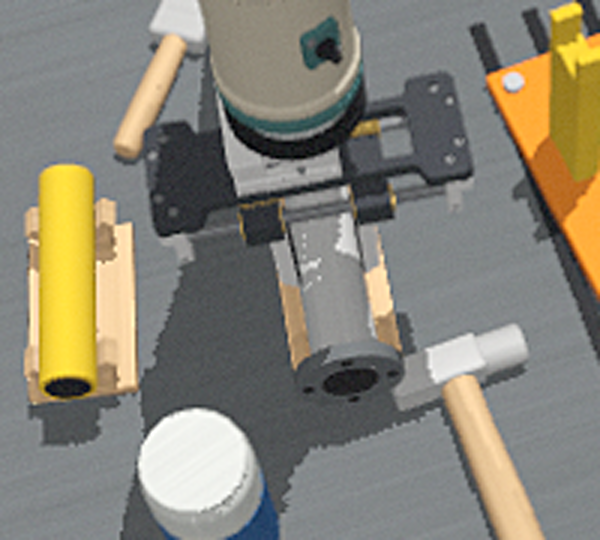

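The crop shows the fingers straddling the pipe at about (330,230), clear of the chock and hammer. There's no contact force yet, so I'll close further.

Emit:
servo_tool(
  rows="0 0 0 0 0 0 30; 0 0 0 0 0 0 25; 0 0 0 0 0 0 20; 0 0 0 0 0 0 20; 0 0 0 0 0 0 20; 0 0 0 0 0 0 20",
  grip_force=30,
)

```text
time: 7.0
tcp_pos: [0.585, -0.1948, 0.0557]
tool_rot: [0.0, 0.053, 0.999, -0.0]
force: [0.4, -0.7, -0.0]
finger_gap: 0.213
grasp_force: 0.0
```

```bash
python3 - <<'E'
from h import *
s=snapshot("scene");st=sense();print(st["finger_gap"],st["grasp_force"])
f=s["frame"][225:325,195:315];f=cv2.resize(f,None,fx=6,fy=6,interpolation=2)
def mk(P,c):
    for p in (proj(s,P)-[195,225]+.5)*6: cv2.circle(f,tuple(int(v) for v in p),5,c,-1)
T=np.array(st["tcp_pos"]);y=np.array([.106,.994,0])
mk([T],(255,0,0));mk([T-[0,0,.022]+y*d for d in(-.01,.01)],(0,255,0));mk([[.5733,-.194,.071],[.648,-.202,.05]],(255,255,0))
cv2.imwrite("pics/c.png",cv2.cvtColor(f,cv2.COLOR_RGB2BGR))
E
```

```text
0.2105846629766617 0.0
```

View pics/c.png

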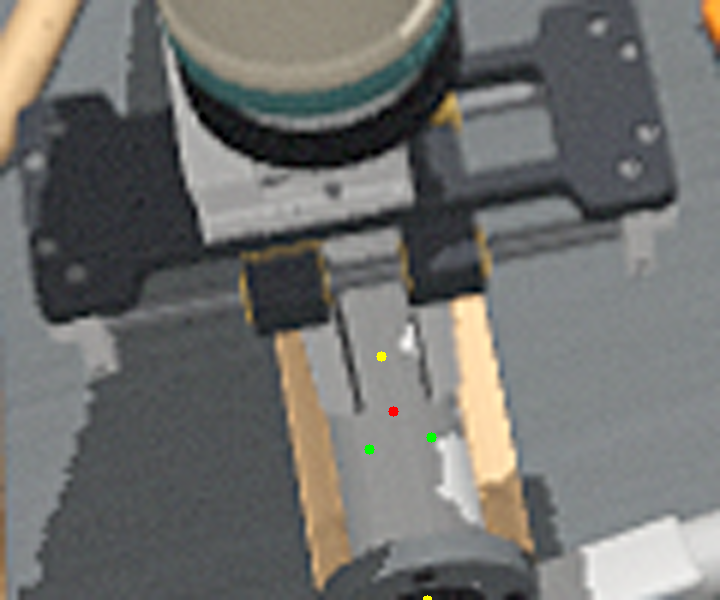

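```bash
python3 - <<'E'
from h import *
s=snapshot("scene")
f=s["frame"][258:310,232:292];f=cv2.resize(f,None,fx=10,fy=10,interpolation=cv2.INTER_CUBIC)
f=cv2.convertScaleAbs(f,alpha=1.8,beta=-90)
cv2.imwrite("pics/d.png",cv2.cvtColor(f,cv2.COLOR_RGB2BGR))
E
```

```text
(no output)
```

View pics/d.png

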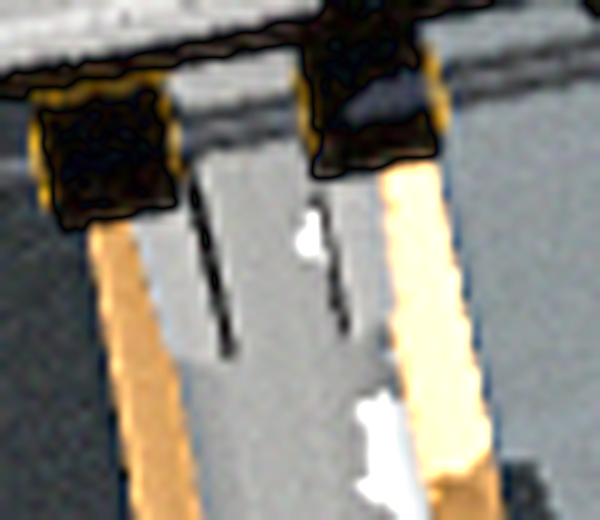

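The fingers end flat at about (255,293) px, above the pipe's top, so the real fingertips are higher than the state implies. I'll probe gently downward to confirm.

Emit:
servo_tool(
  rows="0 0 -1 0 0 0 20; 0 0 -2 0 0 0 20; 0 0 -3 0 0 0 20; 0 0 -4 0 0 0 20; 0 0 -5 0 0 0 20; 0 0 -5 0 0 0 20",
)

```text
time: 7.7
tcp_pos: [0.5853, -0.1949, 0.0533]
tool_rot: [0.001, 0.053, 0.999, 0.0]
force: [-5.0, 2.1, 18.3]
finger_gap: 0.211
grasp_force: 7.9
```

```bash
python3 - <<'E'
from h import *
s=snapshot("scene");st=sense();print(np.round(st["force"],2),np.round(st["tcp_pos"],4),np.round(st["q"],3))
for z in (.034,.06,.07,.075,.08):print(z,[np.round(atz(s,p,z),4) for p in((255,293.5),(266.7,291.5))])
# base check
E
```

```text
[-4.62  2.55 18.86] [ 0.5853 -0.1949  0.0533] [ 0.115  0.768  0.267  1.735 -0.298  0.677  2.008]
0.034 [array([ 0.5712, -0.2035,  0.034 ]), array([ 0.5742, -0.181 ,  0.034 ])]
0.06 [array([ 0.5851, -0.2044,  0.06  ]), array([ 0.588 , -0.1825,  0.06  ])]
0.07 [array([ 0.5904, -0.2047,  0.07  ]), array([ 0.5933, -0.183 ,  0.07  ])]
0.075 [array([ 0.5931, -0.2049,  0.075 ]), array([ 0.5959, -0.1833,  0.075 ])]
0.08 [array([ 0.5957, -0.2051,  0.08  ]), array([ 0.5986, -0.1836,  0.08  ])]
```

Contact came at a reported TCP z of about 0.054, so the tool really sits about 37 mm higher than the state says, while x and y agree. I'll correct for that by backing off, opening, going lower and gripping.

Emit:
servo_tool(
  rows="0 0 4 0 0 0 20; 0 0 10 0 0 0 30; 0 0 10 0 0 0 45; 0 0 10 0 0 0 60; 0 0 10 0 0 0 70; 0 0 10 0 0 0 70; 0 0 4 0 0 0 70; 0 0 -5 0 0 0 70; 0 0 -13 0 0 0 70; 0 0 -18 0 0 0 70",
)

```text
time: 8.75
tcp_pos: [0.5842, -0.1945, 0.0313]
tool_rot: [-0.001, 0.053, 0.999, 0.0]
force: [-0.2, 0.2, -1.0]
finger_gap: 0.745
grasp_force: 0.0
```

Emit:
servo_tool(
  rows="0 0 -3 0 0 0 70; 0 0 -6 0 0 0 70; 0 0 -9 0 0 0 70; 0 0 -11 0 0 0 70; 0 0 -13 0 0 0 70; 0 0 -14 0 0 0 70; 0 0 -14 0 0 0 70",
)

```text
time: 9.45
tcp_pos: [0.5849, -0.1948, 0.0186]
tool_rot: [-0.0, 0.053, 0.999, 0.0]
force: [0.2, -0.3, 0.1]
finger_gap: 0.739
grasp_force: 0.0
```

Emit:
servo_tool(
  rows="0 0 0 0 0 0 60; 0 0 0 0 0 0 54; 0 0 0 0 0 0 48; 0 0 0 0 0 0 44; 0 0 0 0 0 0 41; 0 0 0 0 0 0 38; 0 0 0 0 0 0 35; 0 0 0 0 0 0 35; 0 0 0 0 0 0 35; 0 0 0 0 0 0 35",
  grip_force=35,
)

```text
time: 10.45
tcp_pos: [0.5849, -0.1953, 0.0187]
tool_rot: [0.0, 0.054, 0.999, -0.0]
force: [0.1, -3.1, -0.5]
finger_gap: 0.44
grasp_force: 35.0
```

Emit:
servo_tool(
  rows="0 0 3 0 0 0 35; 0 0 8 0 0 0 35; 0 0 16 0 0 0 35; 0 0 28 0 0 0 35; 0 0 42 0 0 0 35; 0 0 60 0 0 0 35; 0 0 85 0 0 0 35; 0 0 110 0 0 0 35; 0 0 130 0 0 0 35; 0 0 145 0 0 0 35",
)

```text
time: 11.45
tcp_pos: [0.5856, -0.195, 0.1666]
tool_rot: [0.001, 0.053, 0.999, -0.0]
force: [0.7, -0.6, -5.0]
finger_gap: 0.436
grasp_force: 35.0
```

Emit:
servo_tool(
  rows="0 8 0 0 0 0 35; -3 25 0 0 0 0.01 35; -6 50 0 0 0 0.03 35; -9 80 0 0 0 0.06 35; -12 112 0 0 0 0.09 35; -15 144 0 0 0 0.12 35; -19 178 0 0 0 0.15 35; -23 212 0 0 0 0.175 35; -26 240 0 0 0 0.19 35; -27 258 0 0 0 0.198 35",
)

```text
time: 12.45
tcp_pos: [0.5552, 0.0683, 0.1625]
tool_rot: [-0.002, -0.048, 0.999, 0.001]
force: [0.3, -0.5, -4.4]
finger_gap: 0.442
grasp_force: 35.0
```

```bash
cat > m.py <<'E'
from fit import *
import sys
zt=float(sys.argv[1])
sc,tp=snapshot("scene"),snapshot("top");st=sense()
print(np.round(st["tcp_pos"],4),np.round(st["force"],2),np.round(st["torque"],2),st["finger_gap"],st["grasp_force"])
for n,s in(("sc",sc),("tp",tp)):
    c=proj(s,[[.546,.061,zt]])[0]
    r=[q for q in trace(s,"pipe") if np.hypot(*(np.array(q["pixel"])-c))<40]
    if r:
        print(n,r[0]["confidence"],r[0]["mask"].sum(),np.round(r[0]["pixel"]),np.round(c))
        np.save(n+".npy",r[0]["mask"])
    f=[(np.round(q["pixel"],1).tolist(),round(q["confidence"],2)) for q in find_in(s,"flange")[:2]]
    print(n,"flange",f,"expected",proj(s,[[.546+.075*.9958,.061+.075*.092,zt]]).round(1))
f=sc["frame"][90:330,270:530];cv2.imwrite("pics/%s.png"%sys.argv[2],cv2.cvtColor(cv2.resize(f,None,fx=2.4,fy=2.4,interpolation=2),cv2.COLOR_RGB2BGR))
E
python3 m.py .195 e
```

```text
[0.5556 0.0693 0.1625] [ 1.17 -0.15 -4.22] [ 0.06 -0.05 -0.02] 0.44343383128312536 34.99903321266174
sc 0.89 1392 [400. 216.] [386. 197.]
sc flange [([378.5, 252.5], 0.73), ([403.2, 220.7], 0.63)] expected [[405.7 229.5]]
tp 0.93 1225 [254. 285.] [257. 257.]
tp flange [([252.7, 280.4], 0.72)] expected [[251.1 213.7]]
```

View pics/e.png

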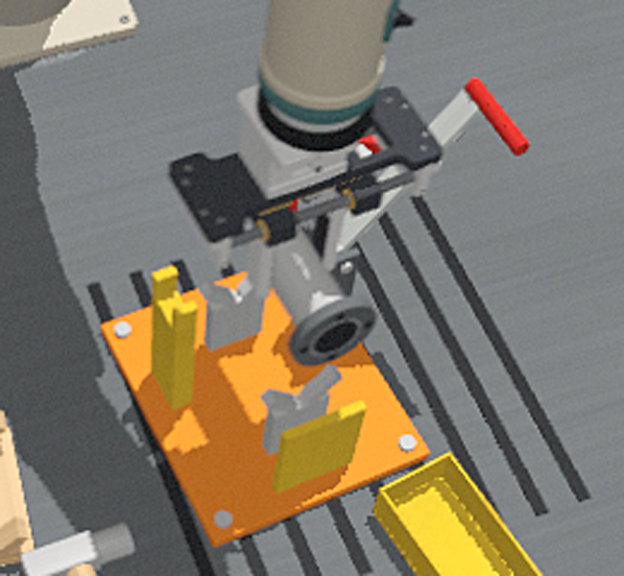

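The crop shows the pipe level above the jig with its flange at about (411,230) px, pointing to the end plate. The expected position is (406,230), so it is about 7 mm too far in +y. I'll settle and read again.

Emit:
servo_tool(
  rows="0 0 0 0 0 0 35; 0 0 0 0 0 0 35; 0 0 0 0 0 0 35; 0 0 0 0 0 0 35",
)

```text
time: 13.15
tcp_pos: [0.558, 0.0628, 0.1637]
tool_rot: [-0.0, -0.045, 0.999, -0.0]
force: [0.4, -0.4, -5.0]
finger_gap: 0.44
grasp_force: 35.0
```

```bash
python3 - <<'E'
from fit import *
sc=snapshot("scene");st=sense();print(np.round(st["tcp_pos"],4),np.round(st["tool_rot"],4),np.round(st["q"],3),np.round(st["effort"],1))
r=trace(sc,"pipe");m=[q for q in r if np.hypot(*(np.array(q["pixel"])-[400,216]))<30][0]["mask"].astype(np.uint8)
# flange ellipse: lower part of mask; compare silhouettes over flange region only
F=[cyl(.034,.07,.08),cyl(.021,.03,.08)]
v,u=np.nonzero(m);lo=int(proj(sc,[[.546+.05,.066,.195]])[0][1])
mm=m.copy();mm[:lo]=0
def cost(p):
    roi=(340,lo,470,290);q=sil(sc,[pose(P,p[0],p[1],p[2],p[3]) for P in F],roi);return np.abs(q-mm[lo:290,340:470]).sum()
for z in(.185,.19,.195,.2):
    best=min(((cost((x,y,.092,z)),x,y) for x in np.arange(.525,.57,.002) for y in np.arange(.05,.085,.002)));print(z,np.round(best,4),mm.sum())
E
```

```text
[0.558  0.063  0.1637] [-0.     -0.0453  0.999   0.    ] [-0.351  0.549  0.287  1.804 -0.204  0.817  1.698] [  0.1 -49.5   4.1 -17.1   0.    0.1   0. ]
0.185 [34.125  0.539  0.066] 786
0.19 [37.875  0.541  0.064] 786
0.195 [32.6875  0.545   0.062 ] 786
0.2 [35.5625  0.547   0.06  ] 786
```

Settled, the fitted pipe pose (0.545, 0.062) matches the jig's (0.545, 0.062) in the same camera. Lowering now.

Emit:
servo_tool(
  rows="0 0 -6 0 0 0 35; 0 0 -18 0 0 0 35; 0 0 -32 0 0 0 35; 0 0 -46 0 0 0 35; 0 0 -58 0 0 0 35; 0 0 -68 0 0 0 35; 0 0 -75 0 0 0 35; 0 0 -80 0 0 0 35; 0 0 -82 0 0 0 35; 0 0 -82 0 0 0 35",
)

```text
time: 14.25
tcp_pos: [0.5581, 0.0632, 0.0817]
tool_rot: [0.0, -0.046, 0.999, 0.0]
force: [0.1, 0.2, -4.6]
finger_gap: 0.44
grasp_force: 35.0
```

Emit:
servo_tool(
  rows="0 0 -1 0 0 0 35; 0 0 -2 0 0 0 35; 0 0 -3 0 0 0 35; 0 0 -4 0 0 0 35; 0 0 -5 0 0 0 35; 0 0 -6 0 0 0 35; 0 0 -6 0 0 0 35; 0 0 -6 0 0 0 35",
)

```text
time: 15.05
tcp_pos: [0.5579, 0.0632, 0.0756]
tool_rot: [-0.0, -0.046, 0.999, 0.0]
force: [-0.3, 0.4, -5.6]
finger_gap: 0.436
grasp_force: 35.0
```

Emit:
servo_tool(
  rows="0 0 -0.5 0 0 0 35; 0 0 -1 0 0 0 35; 0 0 -1.5 0 0 0 35; 0 0 -2 0 0 0 35; 0 0 -2.5 0 0 0 35; 0 0 -2.5 0 0 0 35",
)

```text
time: 15.65
tcp_pos: [0.5584, 0.0625, 0.0739]
tool_rot: [0.001, -0.045, 0.999, -0.0]
force: [-1.6, -2.4, 5.0]
finger_gap: 0.439
grasp_force: 35.0
```

Emit:
servo_tool(
  rows="0 0 0 0 0 0 35; 0 0 0 0 0 0 35; 0 0 0 0 0 0 38; 0 0 0 0 0 0 41; 0 0 0 0 0 0 43; 0 0 0 0 0 0 45; 0 0 0 0 0 0 50; 0 0 0 0 0 0 56; 0 0 0 0 0 0 64; 0 0 0 0 0 0 64",
  grip_force=4,
)

```text
time: 16.65
tcp_pos: [0.5578, 0.0636, 0.073]
tool_rot: [-0.0, -0.046, 0.999, 0.0]
force: [-0.2, 0.3, 1.1]
finger_gap: 0.677
grasp_force: 0.0
```

Emit:
servo_tool(
  rows="0 0 5 0 0 0 64; 0 0 15 0 0 0 64; 0 0 30 0 0 0 64; 0 -5 55 0 0 0 64; 0 -15 80 0 0 0 64; 0 -35 110 0 0 0 64; 0 -65 140 0 0 0 64; 0 -100 165 0 0 0 64; 0 -135 180 0 0 0 64; 0 -150 190 0 0 0 64",
)

```text
time: 17.65
tcp_pos: [0.558, -0.0911, 0.2658]
tool_rot: [0.001, -0.043, 0.999, -0.001]
force: [0.4, -0.1, -0.4]
finger_gap: 0.679
grasp_force: 0.0
```

Emit:
servo_tool(
  rows="0 -10 0 0 0 0 64; -10 -35 0 0 0 0 64; -20 -60 0 0 0 0 64; -20 -60 0 0 0 0 64",
)

```text
time: 18.05
tcp_pos: [0.536, -0.1491, 0.2624]
tool_rot: [-0.001, -0.044, 0.999, -0.0]
force: [0.1, -0.0, 1.3]
finger_gap: 0.681
grasp_force: 0.0
```

```bash
python3 m.py .105 g; python3 - <<'E'
from fit import *
a,b=snapshot("scene"),snapshot("top")
for z in(.095,.1,.105,.11,.12):
  for n,s in(("sc",a),("tp",b)):
    m=np.load(n+".npy").astype(np.float32)
    print(z,n,[np.round(q,4) for q in fit([(s,m)],PIPE,[.546,.061,.092],z)])
E
```

```text
[ 0.5379 -0.1451  0.2624] [0.58 1.27 0.11] [ 0.07  0.   -0.02] 0.6776476948558656 0.0
sc 0.73 2000 [387. 230.] [382. 226.]
sc flange [([386.3, 231.8], 0.63), ([320.0, 366.7], 0.59)] expected [[400.2 256.5]]
tp 0.7 2267 [259. 261.] [263. 266.]
tp flange [([262.1, 260.7], 0.73)] expected [[257.9 227. ]]
0.095 sc [array([0.5398, 0.0655, 0.0917]), np.float64(0.0655)]
0.095 tp [array([0.5513, 0.0625, 0.0953]), np.float64(0.0449)]
0.1 sc [array([0.5427, 0.0639, 0.0906]), np.float64(0.0693)]
0.1 tp [array([0.5498, 0.0618, 0.0944]), np.float64(0.0395)]
0.105 sc [array([0.5455, 0.0623, 0.0877]), np.float64(0.0747)]
0.105 tp [array([0.5489, 0.0613, 0.097 ]), np.float64(0.0369)]
0.11 sc [array([0.5481, 0.0606, 0.0877]), np.float64(0.082)]
0.11 tp [array([0.548 , 0.0607, 0.0946]), np.float64(0.0381)]
0.12 sc [array([0.5534, 0.0575, 0.0903]), np.float64(0.0969)]
0.12 tp [array([0.5454, 0.0596, 0.0962]), np.float64(0.0495)]
```

View pics/g.png

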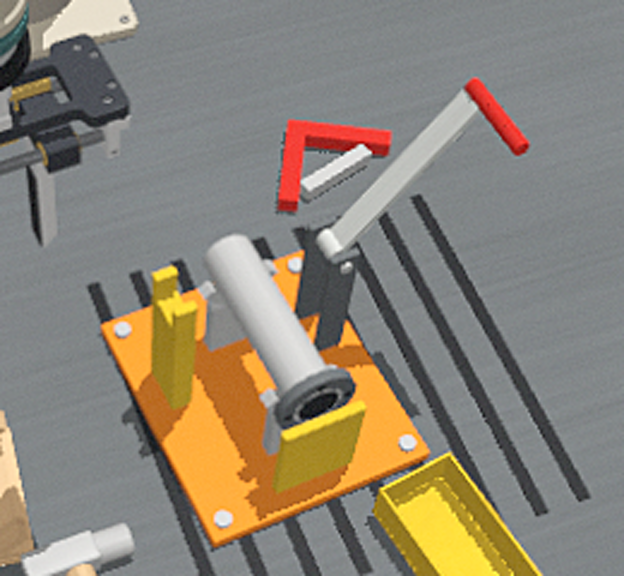

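The crop shows the pipe seated in both V's, with the flange between the right-hand V and the end plate at (315,398). Both cameras agree with the jig pose to about 1 mm. Next is the clamp grip: measured angle 2.26, expected at world (0.538, 0.240, 0.2645).

Emit:
servo_tool(
  rows="0 10 20 0 0 0 50; 0 40 40 0 0 0 50; 0 80 45 0 0 0 50; 0 125 45 0 0 0 50; 0 170 45 0 0 0 50; 0 215 45 0 0 0 50; 0 260 45 0 0 0 50; 0 305 45 0 0 0 50; 0 345 45 0 0 0 50; 0 375 45 0 0 0 50",
)

```text
time: 19.45
tcp_pos: [0.5371, 0.2323, 0.308]
tool_rot: [-0.0, -0.047, 0.999, 0.001]
force: [0.1, -0.5, 0.3]
finger_gap: 0.532
grasp_force: 0.0
```

Emit:
servo_tool(
  rows="0 8 0 0 0 0 50; 0 12 0 0 0 0 50; 0 12 0 0 0 0 50; 0 12 0 0 0 0 50; 0 12 0 0 0 0 50",
)

```text
time: 19.95
tcp_pos: [0.5384, 0.2384, 0.3084]
tool_rot: [0.0, -0.044, 0.999, -0.0]
force: [-0.3, 0.3, 0.0]
finger_gap: 0.531
grasp_force: 0.0
```

```bash
python3 - <<'E'
from fit import *
sc=snapshot("scene");st=sense();T=np.array(st["tcp_pos"]);print(np.round(T,4),st["tool_rot"])
f=sc["frame"][60:240,400:560];f=cv2.resize(f,None,fx=3.3,fy=3.3,interpolation=2)
for P,c in(((.538,.2402,.2645),(0,255,0)),(T+[0,0,.015],(255,255,0))):
    p=(proj(sc,[P])[0]-[400,60]+.5)*3.3;cv2.circle(f,tuple(int(v) for v in p),4,c,-1)
cv2.imwrite("pics/i.png",cv2.cvtColor(f,cv2.COLOR_RGB2BGR))
E
```

```text
[0.5383 0.2387 0.3084] [ 1.34217943e-04 -4.44578048e-02  9.99011243e-01 -1.46699216e-04]
```

View pics/i.png

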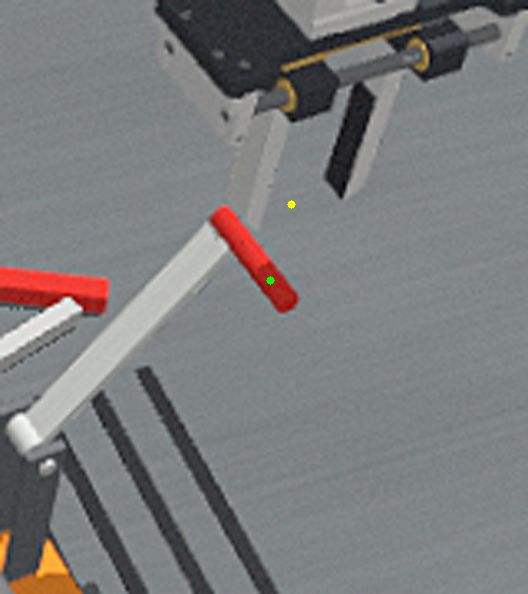

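The green predicted point lies on the free part of the grip at (270,280), and the open fingers straddle it from above. Descending and gripping.

Emit:
servo_tool(
  rows="0 1 -8 0 0 0 50; 0 1 -22 0 0 0 50; 0 1 -38 0 0 0 50; 0 1 -52 0 0 0 50; 0 1 -63 0 0 0 50; 0 1 -71 0 0 0 50; 0 1 -76 0 0 0 50; 0 1 -78 0 0 0 50; 0 1 -78 0 0 0 50",
)

```text
time: 20.9
tcp_pos: [0.5381, 0.2412, 0.2302]
tool_rot: [0.0, -0.046, 0.999, 0.0]
force: [0.1, -0.1, -0.1]
finger_gap: 0.536
grasp_force: 0.0
```

Emit:
servo_tool(
  rows="0 0 0 0 0 0 40; 0 0 0 0 0 0 30; 0 0 0 0 0 0 22; 0 0 0 0 0 0 17; 0 0 0 0 0 0 13; 0 0 0 0 0 0 10; 0 0 0 0 0 0 8; 0 0 0 0 0 0 8; 0 0 0 0 0 0 8",
  grip_force=15,
)

```text
time: 21.8
tcp_pos: [0.538, 0.2404, 0.23]
tool_rot: [-0.0, -0.045, 0.999, -0.001]
force: [1.9, -3.2, -1.7]
finger_gap: 0.144
grasp_force: 15.0
```

```bash
python3 - <<'E'
import numpy as np
T=np.linspace(2.262,0,41);P=np.c_[0.0919*170*np.cos(T),-.9958*170*np.cos(T),170*np.sin(T)]
for k in range(4): print("; ".join("%.0f %.0f %.0f"%tuple(P[10*k+i]-P[10*k]) for i in range(1,11)), P[10*k+10]-P[0])
E
```

```text
1 -8 6; 1 -15 11; 2 -24 16; 3 -32 21; 4 -41 25; 5 -50 29; 5 -59 32; 6 -68 34; 7 -77 36; 8 -87 38 [  8.00041587 -86.69003402  37.67717099]
1 -10 1; 2 -19 1; 3 -29 1; 4 -38 0; 4 -48 -1; 5 -57 -3; 6 -66 -5; 7 -76 -8; 8 -85 -11; 9 -93 -15 [  16.61068968 -179.98830013   22.84105094]
1 -9 -4; 2 -17 -9; 2 -25 -14; 3 -33 -20; 4 -40 -26; 4 -47 -33; 5 -53 -40; 6 -60 -47; 6 -66 -55; 7 -71 -63 [  23.14994012 -250.84559703  -39.88900916]
0 -5 -8; 1 -9 -17; 1 -13 -26; 2 -17 -35; 2 -20 -44; 2 -22 -53; 2 -24 -62; 2 -25 -72; 2 -26 -81; 2 -26 -91 [  25.58211646 -277.19990829 -130.98147653]
```

Emit:
servo_tool(
  rows="1 -8 6 0 0 0 8; 1 -15 11 0 0 0 8; 2 -24 16 0 0 0 8; 3 -32 21 0 0 0 8; 4 -41 25 0 0 0 8; 5 -50 29 0 0 0 8; 5 -59 32 0 0 0 8; 6 -68 34 0 0 0 8; 7 -77 36 0 0 0 8; 8 -87 38 0 0 0 8",
)

```text
time: 22.8
tcp_pos: [0.5462, 0.1547, 0.2696]
tool_rot: [0.001, -0.046, 0.999, 0.001]
force: [0.1, 3.9, 1.4]
finger_gap: 0.143
grasp_force: 15.0
```

Emit:
servo_tool(
  rows="1 -10 1 0 0 0 8; 2 -19 1 0 0 0 8; 3 -29 1 0 0 0 8; 4 -38 0 0 0 0 8; 4 -48 -1 0 0 0 8; 5 -57 -3 0 0 0 8; 6 -66 -5 0 0 0 8; 7 -76 -8 0 0 0 8; 8 -85 -11 0 0 0 8; 9 -93 -15 0 0 0 8",
)

```text
time: 23.8
tcp_pos: [0.5546, 0.0599, 0.2527]
tool_rot: [-0.001, -0.045, 0.999, -0.0]
force: [0.7, 2.0, 3.6]
finger_gap: 0.144
grasp_force: 15.0
```

Going well, with forces of a few N.

Emit:
servo_tool(
  rows="1 -9 -4 0 0 0 8; 2 -17 -9 0 0 0 8; 2 -25 -14 0 0 0 8; 3 -33 -20 0 0 0 8; 4 -40 -26 0 0 0 8; 4 -47 -33 0 0 0 8; 5 -53 -40 0 0 0 8; 6 -60 -47 0 0 0 8; 6 -66 -55 0 0 0 8; 7 -71 -63 0 0 0 8",
)

```text
time: 24.8
tcp_pos: [0.5613, -0.0105, 0.1893]
tool_rot: [-0.001, -0.045, 0.999, -0.0]
force: [-1.9, 1.6, 2.1]
finger_gap: 0.144
grasp_force: 15.0
```

Emit:
servo_tool(
  rows="0 -5 -8 0 0 0 8; 1 -9 -17 0 0 0 8; 1 -13 -26 0 0 0 8; 2 -17 -35 0 0 0 8; 2 -20 -44 0 0 0 8; 2 -22 -53 0 0 0 8; 2 -24 -62 0 0 0 8; 2 -25 -72 0 0 0 8; 2 -26 -81 0 0 0 8; 2 -26 -86 0 0 0 8",
)

```text
time: 25.8
tcp_pos: [0.5641, -0.0374, 0.1033]
tool_rot: [0.0, -0.045, 0.999, -0.001]
force: [-3.2, -5.6, 2.5]
finger_gap: 0.146
grasp_force: 15.0
```

Emit:
servo_tool(
  rows="0 0 -1 0 0 0 8; 0 0 -2 0 0 0 8; 0 0 -3 0 0 0 8; 0 0 -4 0 0 0 8; 0 0 -5 0 0 0 8; 0 0 -6 0 0 0 8; 0 0 -6 0 0 0 8",
)

```text
time: 26.5
tcp_pos: [0.5641, -0.0377, 0.0978]
tool_rot: [0.0, -0.045, 0.999, -0.001]
force: [-2.1, -5.4, -0.5]
finger_gap: 0.146
grasp_force: 15.0
```

Emit:
servo_tool(
  rows="0 0 -0.5 0 0 0 8; 0 0 -1 0 0 0 8; 0 0 -1.5 0 0 0 8; 0 0 -2 0 0 0 8; 0 0 -2.5 0 0 0 8; 0 0 -3 0 0 0 8; 0 0 -3 0 0 0 8",
)

```text
time: 27.2
tcp_pos: [0.5641, -0.0377, 0.0949]
tool_rot: [0.0, -0.045, 0.999, -0.001]
force: [-4.0, -5.5, 0.8]
finger_gap: 0.141
grasp_force: 15.0
```

Emit:
servo_tool(
  rows="0 0 -0.5 0 0 0 8; 0 0 -1 0 0 0 8; 0 0 -1.5 0 0 0 8; 0 0 -2 0 0 0 8; 0 0 -2.5 0 0 0 8; 0 0 -3 0 0 0 8; 0 0 -3 0 0 0 8",
  grip_force=25,
)

```text
time: 27.9
tcp_pos: [0.5642, -0.0378, 0.0928]
tool_rot: [0.0, -0.045, 0.999, -0.001]
force: [-6.2, -4.4, 7.4]
finger_gap: 0.138
grasp_force: 25.0
```

```bash
cat > g.py <<'E'
from fit import *
sc=snapshot("scene");tp=snapshot("top");st=sense();print(np.round(st["tcp_pos"],4),np.round(st["force"],1))
R=cv2.Rodrigues(np.array([0,0,.092]))[0]
for s,o,n in((sc,[.5449,.0623,0],"sc"),(tp,[.5479,.0602,0],"tp")):
    e=lambda th:proj(s,np.array([[-.043,.07-.17*np.cos(th),.133+.17*np.sin(th)],[.028,.07-.17*np.cos(th),.133+.17*np.sin(th)]])@R.T+o)
    for th in(0,.04,.08):print(n,th,np.round(e(th),1).tolist())
    c=e(0).mean(0);m=red(s);n_,l,t,ce=cv2.connectedComponentsWithStats(m)
    for i in range(1,n_):
        if t[i,4]>15 and np.hypot(*(ce[i]-c))<40: print("red",t[i],np.round(ce[i],1))
x,y=360,210
f=sc["frame"][170:300,290:450];cv2.imwrite("pics/j.png",cv2.cvtColor(cv2.resize(f,None,fx=4,fy=4,interpolation=2),cv2.COLOR_RGB2BGR))
E
python3 g.py
```

```text
[ 0.5642 -0.0378  0.0928] [-4.7 -5.6  8.8]
sc 0 [[325.2, 217.2], [341.1, 246.8]]
sc 0.04 [[325.2, 215.1], [341.2, 244.7]]
sc 0.08 [[325.4, 212.9], [341.5, 242.6]]
red [336 233   8  16  83] [338.8 241.4]
tp 0 [[321.3, 276.5], [314.8, 238.0]]
tp 0.04 [[321.2, 275.9], [314.6, 237.1]]
tp 0.08 [[321.0, 275.4], [314.3, 236.3]]
```

Force is building to about 9 N at the bottom, as expected on the fork floor. One more millimetre or so, then I'll release and check.

Emit:
servo_tool(
  rows="0 0 -1 0 0 0 8; 0 0 -1.5 0 0 0 8; 0 0 -2 0 0 0 8; 0 0 -2 0 0 0 8",
)

```text
time: 28.4
tcp_pos: [0.5643, -0.0377, 0.0925]
tool_rot: [0.001, -0.045, 0.999, -0.001]
force: [-8.3, -3.9, 21.3]
finger_gap: 0.144
grasp_force: 25.0
```

Emit:
servo_tool(
  rows="0 0 1 0 0 0 14; 0 0 1 0 0 0 18; 0 0 1 0 0 0 24; 0 0 1 0 0 0 32; 0 0 1 0 0 0 36; 0 0 1 0 0 0 36; 0 0 10 0 0 0 36; 0 0 25 0 0 0 36; 0 -5 50 0 0 0 36; 0 -20 85 0 0 0 36",
)

```text
time: 29.4
tcp_pos: [0.563, -0.0539, 0.1753]
tool_rot: [-0.001, -0.047, 0.999, 0.001]
force: [0.3, 0.2, 0.2]
finger_gap: 0.387
grasp_force: 0.0
```

Emit:
servo_tool(
  rows="-5 -30 20 0 0 0 36; -15 -65 40 0 0 0 36; -30 -105 50 0 0 0 36; -50 -140 50 0 0 0 36; -70 -170 50 0 0 0 36; -80 -185 50 0 0 0 36; -80 -185 50 0 0 0 36; -80 -185 50 0 0 0 36",
)

```text
time: 30.2
tcp_pos: [0.4846, -0.2401, 0.2256]
tool_rot: [0.001, -0.046, 0.999, 0.0]
force: [0.0, 0.6, 0.1]
finger_gap: 0.381
grasp_force: 0.0
```

```bash
python3 g.py
```

```text
[ 0.4851 -0.239   0.2253] [ 0.5 -0.3  0.6]
sc 0 [[325.2, 217.2], [341.1, 246.8]]
sc 0.04 [[325.2, 215.1], [341.2, 244.7]]
sc 0.08 [[325.4, 212.9], [341.5, 242.6]]
red [323 216  21  33 219] [333.1 232.3]
tp 0 [[321.3, 276.5], [314.8, 238.0]]
tp 0.04 [[321.2, 275.9], [314.6, 237.1]]
tp 0.08 [[321.0, 275.4], [314.3, 236.3]]
red [312 237  13  41 246] [318.1 256.3]
```

View pics/j.png

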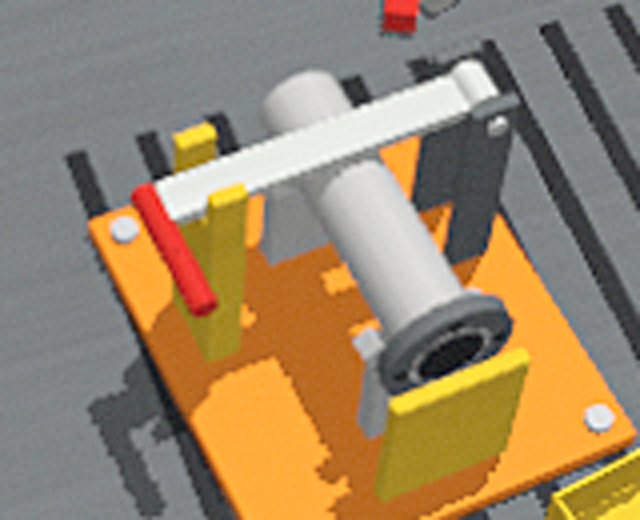

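The bar lies down in the fork with the red grip at (333.1, 232.3) px, against (333.2, 232.0) predicted for fully closed. The pipe is still seated with its flange in the gap, and the gripper is clear.

```bash
python3 -c "
from cell import sign_off;print(sign_off())"
```

```text
the job is handed in; nothing more can be done
None
```

The flanged pipe lies in both V-supports with its flange in the gap by the end plate, the clamp bar is fully home in the yellow catch, and the job was handed in at about 30 s with the gripper clear of everything.

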